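# Fetch the spare bush from under the sliding cover

## Robot

A 7-joint arm with a two-finger parallel gripper is mounted at the origin on a cart in front of the work surface, level with it; the furniture and walls round the work are solid. World frame = base frame: x ahead of the robot, y to its left, z up, the work surface at z = 0. Lengths are in mm, angles in rad, forces in N, time in s.
With the tool pointing down it reaches from about 425 to 875 mm from the base axis. Payload 8.4 kg.
Tool frame: the origin (TCP) lies on the mounting face of the last link; the fingertips stand 173 mm ahead of it and the grasp point (between the pads) lies 155 mm ahead of it; z points along the fingers, y is the line along which they close (so a half turn about z gives the same grasp; the last joint's range is limited). The gripper opens to 85 mm and grips with 20 to 120 N. Pads are 22 mm wide; open, the fingers measure 114 mm over their backs; the gripper's body (76 mm by 85 mm) begins 54 mm behind the grasp point. The pads swing forward as they close: fully open they stand 13 mm farther back than shut.
Start: joints at [1.192, 0.333, 0.04, 1.465, -0.013, 1.343, -0.059], TCP at [179.485, -624.707, 404.708] pointing down, gripper open.
Joint ranges: [-2.58, 2.58], [-0.38, 2.09], [-1.3, 1.39], [0.25, 2.4], [-1.5, 4.64], [0.08, 2.09], [-2.65, 2.65]. Speed limits (rad/s): [2.22, 2.22, 2.79, 2.79, 3.14, 3.14, 3.14].

## Interface

Orientations are given as a unit quaternion [w, x, y, z].
In Python, from bench import r gives the robot as it stands.
- The arm moves only by the tool apply_moves, never from a script. Its argument "targets" is a list of rows, each a list of 7 numbers: the shift along the world's x, y, z in mm, then the turn, a rotation vector about the world's x, y, z in degrees, then the finger opening in mm, from 0 to 85.4. In form: [[dx, dy, dz, wx, wy, wz, claw], ...]. A call has 1 to 5 rows; each row is the pose to reach, as a shift and turn from the pose commanded when the call began; what a row does not reach only later rows make up. A row lasts 1/10 s, in which the tool goes at most 50 mm and 8.59 degrees, less where a joint would pass 70% of its speed; a pose out of reach is approached as far as the arm can. A call with a gripper value outside its range is refused whole. The fingers move at their own pace and stop on an object; "newtons" is the grip in N (left out, the last holds). Time passes only in rows, so rows that repeat a pose let the fingers close. It gives the time, the measured TCP pose, the force, the opening and the grip force at its end, in the units of the state.
- r.sense(): the state, without advancing time (a new reading comes with each control period).
- r.grab_frame(name): name is "side" or "top" or "wrist"; returns (picture, depth): 384x512x3 uint8, blue, green, red; 384x512 float32, mm along the optical axis (not along the pixel's ray), 0 where there is no reading.
- r.get_calibration(name): a dict with "K" (3x3 intrinsics, pixels), "rvec" (rotation vector, rad) and "tvec" (3), from world to camera coordinates, as OpenCV has them. Camera axes: x right, y down, z forward; pixel columns grow to the right and rows downward; lengths in mm; the calibration is good to about 2 mm. The wrist camera is an equidistant fisheye: a pixel r from the principal point sees the ray r / f radians off the axis. A picture is of the moment at which its call begins: read the wrist's pose just before it. get_calibration takes no time and is no camera call; for the wrist camera it gives the pose at the moment of the call.
- r.hand_in(): hands the job in; it is judged then, once.
The state is a dict: "time": time; "qpos": joint angles; "qd": joint speeds; "joint_efforts": joint torques, N m; "tool_pos": TCP position; "orientation": TCP orientation; "contact_force": force on the tool from outside, world axes, zero at the start; "moment": the same for the moment, N m; "grip_width": finger opening in mm; "grasp_force": force on a finger pad.
Only numpy, scipy, OpenCV 4.12 (cv2) and the standard library are available. Lean on these libraries where they do the work, as an engineer would, in place of code of your own. Each camera call takes 0.05 s, during which the arm holds its last target. There are 200 camera calls.

## Task

Slide the wooden cover of the pocket box all the way back along its rails, without lifting it off them, so that the three pockets lie open, and leave it there. Then take the tall flanged steel bush out of whichever pocket holds it and set it gently upright on top of the oak block, leaving it standing there.

Things in the scene. Friction and masses are not known exactly. Their poses are not given: they have to be found in the camera images.
- pocket_box: Fixed wooden box, 260 x 222 x 56 mm; x axis away from the robot, y left. Origin on its underside below the middle pocket. Three pockets centred at x 0, y -64, 0, +64 mm, each 112 (x) x 58 mm, floor at z 6, walls to 47 mm: one holds the bush, the others a low square steel nut and a flat steel collar. Behind them a deck for the cover, which runs on side rails (top at z 48; outer lips and end stop to 56).
- cover: Loose dark wooden plate, 124 (x) x 205 (y) x 6 mm, 150 g, on the rails, axes as the box's. Origin: centre of its underside. On top a handle bar 18 mm thick in x, 80 mm long in y, 20 mm high, centred at x +15 mm; its top is 26 mm above the origin. Slides freely along the box's +x: its origin starts at 0 to 8 mm in the box's x and meets the end stop at 122 mm.
- bush: The part wanted: upright round steel bush, 36 mm high, 26 mm in diameter, with a foot flange 36 mm wide and 6 mm high and a 16 mm bore; about 80 g. Origin: centre of its underside; z along the bore. It stands within 8 mm of the centre of one pocket, hidden by the cover. Fingers closing along the box's x have room beside it.
- oak_block: Pale oak block lying loose on the bench to the left of the box, 109 (x) x 190 (y) x 45 mm high, 0.5 kg. Origin: centre of its underside; y is its long axis, level; its flat top is 45 mm above the origin.

How it is judged (in metres and radians):
On the way:
1. the cover is slid back while the bush still stands in its pocket (x of cover in the frame of pocket_box above 0.105 m and distance of bush from where it was at the start of the episode below 0.02 m), for 0.2 s.
At the end, for the whole second after the job is handed in: The cover lies flat on its rails, its origin more than 105 mm behind the box's origin (122 mm is the stop); the bush stands upright (within 10 degrees), at rest, on the top face of the oak block, its axis within 45 mm of the block's centre across it and 85 mm along it (x of cover in the frame of pocket_box above 0.105 m and z of cover in the frame of pocket_box between 0.042 and 0.054 m and angle between cover's own z axis and vertical below 0.1 rad and x of bush in the frame of oak_block between -0.045 and 0.045 m and y of bush in the frame of oak_block between -0.085 and 0.085 m and z of bush in the frame of oak_block between 0.04 and 0.05 m and angle between bush's own z axis and vertical below 0.17 rad and linear speed of each of bush, cover below 0.02 m/s); the robot touches nothing.
It fails at once if the cover is lifted more than 17 mm off its rails (z of cover in the frame of pocket_box above 0.065 m).
It fails at once if the bush is dropped from more than about 5 cm or thrown (faster than 1 m/s) (linear speed of bush above 1 m/s).
It also fails if it takes over 50 s, if anything falls off the work surface, if the arm or the gripper's body presses on something with over 40 N, if the wrist force passes 120 N, or if a joint passes its speed limit or range.

## Working session

There is one attempt and no reset: what is moved stays moved. The work goes in short steps, Python scripts to look and compute and a tool call to move; the robot and the scene stay as the last step left them, time stands still between calls to the robot, and variables do not carry over. Pictures are saved under pics/ and viewed, at most 10 in all, crops included, and the job is handed in when it is done.

Besides the shell and the picture viewer there is one more tool, called after "Request:" in YAML: its name, and indented under it one key for each argument. apply_moves: Moves the arm, as the interface text tells. Its arguments: {"type":"object","properties":{"targets":{"type":"array","items":{"type":"array","items":{"type":"number"}}},"newtons":{"type":"number"}},"required":["targets"]}

```bash
mkdir -p pics; cat > h.py <<'E'
import numpy as np, cv2
from bench import r
def cloud(name):
    c=r.get_calibration(name); p,d=r.grab_frame(name)
    K=np.array(c["K"]);R=cv2.Rodrigues(np.array(c["rvec"],float))[0];t=np.array(c["tvec"],float).ravel()
    v,u=np.mgrid[:384,:512]
    X=np.stack([(u-K[0,2])/K[0,0]*d,(v-K[1,2])/K[1,1]*d,d],-1)
    return p,d,(X-t)@R
E
python3 - <<'E'
from h import *
ims=[]
for n in ("top","side"):
    p,d,W=cloud(n); np.savez(f"{n}.npz",p=p,d=d,W=W); ims.append(p)
    print(n,r.get_calibration(n))
cv2.imwrite("pics/a.png",cv2.resize(np.hstack(ims),(800,300),interpolation=cv2.INTER_AREA))
cv2.imwrite("pics/top.png",ims[0])
print(r.sense())
E
```

```text
top {'K': array([[475.07934423,   0.        , 259.59202972],
       [  0.        , 475.07934423, 195.27912521],
       [  0.        ,   0.        ,   1.        ]]), 'rvec': array([ 2.10831806, -2.1603872 ,  0.17035089]), 'tvec': array([164.74285782, 529.19059313, 876.61088975])}
side {'K': array([[419.83366775,   0.        , 253.24551835],
       [  0.        , 419.83366775, 189.12840548],
       [  0.        ,   0.        ,   1.        ]]), 'rvec': array([ 2.28728751, -0.2041615 ,  0.08763763]), 'tvec': array([-483.99215807,  210.22157402,  712.28154672])}
{'time': 0.1, 'qpos': array([ 1.19173755,  0.33382668,  0.03987523,  1.46621024, -0.01339709,
        1.34329245, -0.05848153]), 'qd': array([ 0.00034069,  0.00046705,  0.00107249, -0.00295296, -0.00031834,
       -0.0010813 , -0.00181797]), 'joint_efforts': array([ 5.02796189e-03, -6.60016036e+01,  1.37093224e+00, -4.06471610e+01,
        1.70472125e-02,  8.87251954e-03, -6.50466245e-05]), 'tool_pos': array([ 179.4861821 , -624.55242338,  403.90539855]), 'orientation': array([-7.19452460e-04,  9.90225485e-01,  1.39473824e-01, -1.52332650e-04]), 'contact_force': array([ 0.00736982, -0.28147171,  0.14881533]), 'moment': array([0.02490764, 0.01411388, 0.01609158]), 'grasp_force': 0.0, 'grip_width': 85.41467114145765}
```

View pics/a.png

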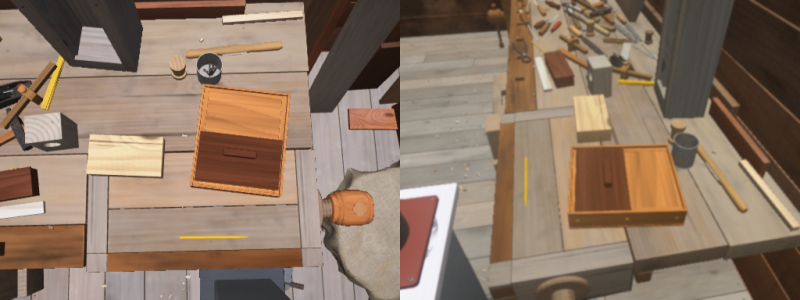

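View pics/top.png

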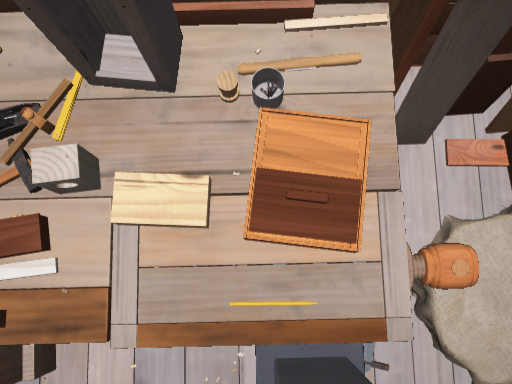

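The top view shows the box (cols 246–371, rows 108–250) with the dark cover at the near side, the handle at about (307,195), and the oak block at (160,199). A tall dark stand is far left.

```bash
python3 - <<'E'
from h import *
z=np.load("top.npz");p,W=z["p"],z["W"]
def rect(m,n):
    P=W[m][:,:2].astype(np.float32); (c,s,a)=cv2.minAreaRect(P)
    print(n,m.sum(),np.round(c,1),np.round(s,1),round(a,2),"z",np.round(np.percentile(W[m][:,2],[5,50,95]),1))
def big(m):
    k,l,s,_=cv2.connectedComponentsWithStats(m.astype(np.uint8)); return l==1+np.argmax(s[1:,4])
win=np.zeros(p.shape[:2],bool)
a=win.copy();a[155:245,95:225]=1
rect(big(a&(W[...,2]>38)&(W[...,2]<52)),"block")
b=win.copy();b[95:260,235:385]=1
rect(big(b&(W[...,2]>40)),"box")
hsv=cv2.cvtColor(p,cv2.COLOR_BGR2HSV)
rect(big(b&(W[...,2]>66)),"handle")
g=p.astype(int).sum(2)
rect(big(b&(W[...,2]>45)&(hsv[...,2]<125)),"cover")
for q in [(200,307),(180,280),(130,310),(195,307),(90,268),(85,227),(150,70),(60,130),(80,150),(10,60),(30,170)]: print(q,W[q].round(),hsv[q])
E
```

```text
block 4888 [531.5 345.4] [185.8 100.4] 86.4 z [42.5 45.1 47.8]
box 15294 [533.7  61.5] [222.4 322.5] 81.85 z [44.6 51.6 57. ]
handle 409 [476.7 109.5] [ 70.8 190.5] 46.13 z [69.  73.  75.4]
cover 6716 [472.7  68.5] [206.6 200.1] 81.7 z [50.8 53.6 71.5]
(200, 307) [518.  63.  69.] [  9 153  55]
(180, 280) [560. 112.  54.] [  9 161  95]
(130, 310) [661.  49.  46.] [ 14 151 231]
(195, 307) [526.  63.  75.] [  9 159 112]
(90, 268) [747. 130.  44.] [10 51 45]
(85, 227) [750. 210.  67.] [ 14  89 197]
(150, 70) [611. 492. 122.] [ 11  27 209]
(60, 130) [830. 415.  21.] [  6  22 177]
(80, 150) [770. 365.  55.] [  4  23 170]
(10, 60) [824. 476. 223.] [10 17 44]
(30, 170) [845. 315. 112.] [ 8 22 47]
```

```bash
python3 - <<'E'
from h import *
c=r.get_calibration("top");K=c["K"];R=cv2.Rodrigues(c["rvec"])[0];t=c["tvec"]
def plane(uv,z):
    d=np.c_[uv,np.ones(len(uv))]@np.linalg.inv(K).T@R; o=-R.T@t
    return (o+d*((z-o[2])/d[:,2])[:,None])[:,:2].astype(np.float32)
zz=np.load("top.npz");p,W=zz["p"],zz["W"]
def rect(m,z,n,k=5):
    m=cv2.morphologyEx(m.astype(np.uint8),cv2.MORPH_OPEN,np.ones((k,k)))
    cs=max(cv2.findContours(m,0,1)[0],key=cv2.contourArea)[:,0,:]
    P=plane(cs,z);print(n,cv2.minAreaRect(P),"\n",cv2.boxPoints(cv2.minAreaRect(cs.astype(np.float32))).round().tolist())
win=np.zeros(p.shape[:2],bool)
Z=W[...,2]
b=win.copy();b[95:260,235:385]=1
rect(b&(Z>42),56,"box");rect(b&(Z>68),74,"handle",3)
hsv=cv2.cvtColor(p,cv2.COLOR_BGR2HSV)
rect(b&(hsv[...,2]<150)&(Z>45)&(hsv[...,0]<13),54,"cover",5)
a=win.copy();a[155:245,95:225]=1
rect(a&(Z>38)&(Z<52),45,"block")
E
```

```text
box ((563.2438354492188, 57.70220947265625), (221.58688354492188, 260.29876708984375), 81.77717590332031) 
 [[243.0, 239.0], [258.0, 107.0], [375.0, 120.0], [360.0, 252.0]]
handle ((525.1807250976562, 63.12016296386719), (78.9840087890625, 18.294898986816406), 81.90461730957031) 
 [[285.0, 198.0], [287.0, 188.0], [329.0, 193.0], [327.0, 203.0]]
cover ((511.0771179199219, 64.02804565429688), (206.12098693847656, 123.29501342773438), 81.73225402832031) 
 [[248.0, 230.0], [256.0, 167.0], [363.0, 180.0], [355.0, 243.0]]
block ((530.8573608398438, 344.84423828125), (185.33877563476562, 100.3721694946289), 86.3975601196289) 
 [[110.0, 223.0], [113.0, 171.0], [209.0, 175.0], [207.0, 226.0]]
```

```bash
python3 - <<'E'
import numpy as np
for n in("top","side"):
    z=np.load(n+".npz");P=z["W"][z["d"]>0]
    Q=P[(P[:,2]>100)]
    k,c=np.unique((Q[:,:2]//100).astype(int),axis=0,return_inverse=True)
    print(n,[(kk*100).tolist()+[int(Q[c.ravel()==i,2].max()),int((c.ravel()==i).sum())] for i,kk in enumerate(k) if (c.ravel()==i).sum()>15])
E
```

```text
top [[500, 400, 123, 418], [500, 500, 125, 918], [600, 400, 125, 196], [600, 500, 125, 358], [700, 300, 347, 2041], [700, 400, 323, 1314], [700, 500, 319, 141], [800, 300, 284, 836], [800, 400, 290, 1932]]
side [[500, 400, 122, 208], [500, 500, 123, 226], [600, 400, 122, 108], [600, 500, 123, 76], [700, 300, 365, 2521], [700, 400, 318, 818], [800, 300, 364, 4973], [800, 400, 315, 710], [800, 1000, 136, 103], [800, 1100, 118, 17], [1100, 200, 150, 121], [1100, 300, 301, 1641], [1100, 400, 315, 2288], [1100, 500, 286, 1545], [1100, 600, 256, 1039], [1100, 700, 226, 319]]
```

Request:
apply_moves:
  targets:
    - [25, 40, 0, 0, 0, 8, 0]
    - [50, 80, 0, 0, 0, 16, 0]
    - [75, 120, 0, 0, 0, 24, 0]
    - [100, 160, 0, 0, 0, 32, 0]
    - [120, 200, 0, 0, 0, 40, 0]

```text
time: 0.6
tool_pos: [300.6, -422.6, 404.4]
orientation: [-0.0, 0.881, 0.473, -0.0]
contact_force: [0.2, -0.4, 0.6]
grip_width: 12.6
grasp_force: 0.0
```

Request:
apply_moves:
  targets:
    - [20, 43, 0, 0, 0, 5, 0]
    - [40, 86, 0, 0, 0, 10, 0]
    - [60, 130, 0, 0, 0, 15, 0]
    - [80, 175, 0, 0, 0, 20, 0]
    - [100, 220, 0, 0, 0, 25.8, 0]

```text
time: 1.1
tool_pos: [399.7, -202.7, 404.6]
orientation: [0.0, 0.755, 0.656, -0.0]
contact_force: [0.5, 0.1, -0.5]
grip_width: -0.2
grasp_force: 0.0
```

Request:
apply_moves:
  targets:
    - [15, 47, 0, 0, 0, 0, 0]
    - [30, 95, 0, 0, 0, 0, 0]
    - [45, 140, 0, 0, 0, 0, 0]
    - [62, 185, -10, 0, 0, 0, 0]
    - [81, 230, -20, 0, 0, 0, 0]

```text
time: 1.6
tool_pos: [480.5, 27.2, 384.8]
orientation: [0.001, 0.756, 0.655, 0.0]
contact_force: [1.0, -0.7, -0.6]
grip_width: -0.0
grasp_force: 0.0
```

Request:
apply_moves:
  targets:
    - [0, 20, -45, 0, 0, 0, 0]
    - [0, 42, -85, 0, 0, 0, 0]
    - [0, 42, -125, 0, 0, 0, 0]
    - [0, 42, -150, 0, 0, 0, 0]
    - [0, 42, -150, 0, 0, 0, 0]

```text
time: 2.1
tool_pos: [478.8, 67.1, 231.5]
orientation: [-0.002, 0.755, 0.655, -0.002]
contact_force: [-0.2, 0.3, 0.5]
grip_width: -0.0
grasp_force: 0.0
```

```bash
python3 - <<'E'
from h import *
p,d=r.grab_frame("side"); cv2.imwrite("pics/b.png",cv2.resize(p[150:300,180:420],(800,500)))
s=r.sense();print(s["tool_pos"],s["contact_force"])
E
```

```text
[479.78914064  67.26054701 233.64467362] [0.71625421 0.32834178 0.1125166 ]
```

View pics/b.png

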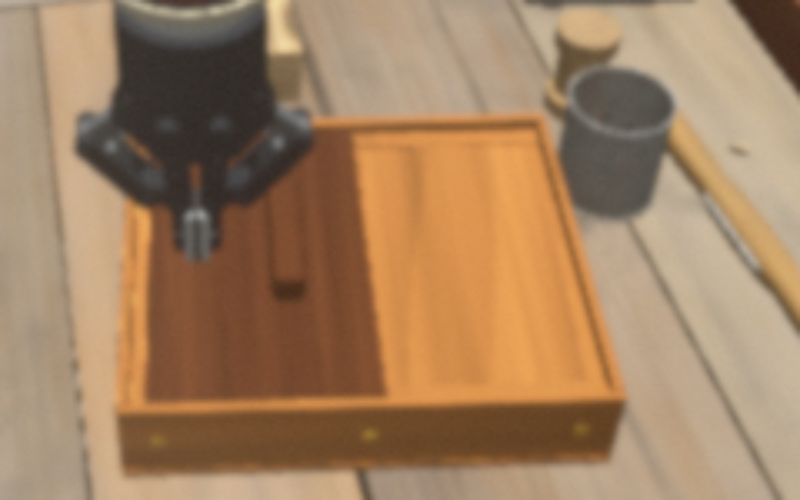

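The gripper stands closed in front of the handle, clear of it (handle at (288,240), fingers at (198,240)). Pushing along box +x.

Request:
apply_moves:
  targets:
    - [10, 0, 0, 0, 0, 0, 0]
    - [20, -1, 0, 0, 0, 0, 0]
    - [30, -3, 0, 0, 0, 0, 0]
    - [40, -4, 0, 0, 0, 0, 0]
    - [55, -6, 0, 0, 0, 0, 0]
  newtons: 60

```text
time: 2.65
tool_pos: [536.5, 61.2, 235.7]
orientation: [0.0, 0.756, 0.655, 0.0]
contact_force: [-0.7, 0.1, 1.3]
grip_width: -0.3
grasp_force: 0.5
```

Request:
apply_moves:
  targets:
    - [15, -2, 0, 0, 0, 0, 0]
    - [30, -4, 0, 0, 0, 0, 0]
    - [45, -6, 0, 0, 0, 0, 0]
    - [57, -8, 0, 0, 0, 0, 0]
    - [65, -9, 0, 0, 0, 0, 0]

```text
time: 3.15
tool_pos: [601.8, 51.8, 234.9]
orientation: [0.0, 0.756, 0.655, 0.0]
contact_force: [-1.5, 0.6, 0.7]
grip_width: 0.2
grasp_force: 0.5
```

```bash
python3 - <<'E'
from h import *
p,d=r.grab_frame("side"); cv2.imwrite("pics/c.png",cv2.resize(p[150:300,180:420],(800,500)))
s=r.sense();print(s["tool_pos"],s["contact_force"])
E
```

```text
[602.35302085  51.66147166 234.88430719] [ 0.51735695 -0.55566486  0.09552691]
```

View pics/c.png

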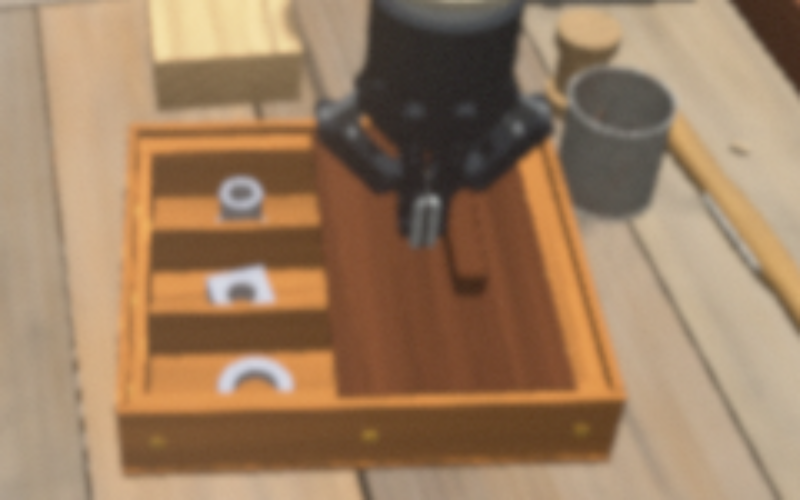

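The cover slid: three pockets are open, and the bush is in the far (left, +y) one at (240,195). Finishing the push.

Request:
apply_moves:
  targets:
    - [4, -1, 0, 0, 0, 0, 0]
    - [8, -1, 0, 0, 0, 0, 0]
    - [11, -2, 0, 0, 0, 0, 0]
    - [14, -2, 0, 0, 0, 0, 0]
    - [14, -2, 0, 0, 0, 0, 0]

```text
time: 3.7
tool_pos: [614.7, 50.3, 234.8]
orientation: [0.0, 0.756, 0.655, 0.0]
contact_force: [-0.4, -0.1, 0.6]
grip_width: -0.0
grasp_force: 0.0
```

Request:
apply_moves:
  targets:
    - [-15, 5, 0, 0, 0, 0, 0]
    - [-35, 15, 45, 0, 0, 0, 0]
    - [-60, 30, 90, 0, 0, 0, 40]
    - [-95, 35, 130, 0, 0, 0, 70]
    - [-135, 40, 140, 0, 0, 0, 70]

```text
time: 4.2
tool_pos: [479.7, 91.4, 378.1]
orientation: [0.001, 0.755, 0.655, 0.002]
contact_force: [0.4, 0.5, 0.5]
grip_width: 43.1
grasp_force: 0.0
```

Request:
apply_moves:
  targets:
    - [-40, -20, 10, 0, 0, 0, 70]
    - [-70, -60, 20, 0, 0, 0, 70]
    - [-80, -105, 20, 0, 0, 0, 70]
    - [-80, -150, 20, 0, 0, 0, 70]
    - [-80, -180, 20, 0, 0, 0, 70]

```text
time: 4.7
tool_pos: [398.4, -92.4, 395.3]
orientation: [0.001, 0.756, 0.654, -0.0]
contact_force: [1.4, 0.0, -0.1]
grip_width: 70.1
grasp_force: 0.0
```

```bash
python3 - <<'E'
from h import *
s=r.sense();print(s["tool_pos"],s["contact_force"])
p,d,W=cloud("top"); np.savez("top2.npz",p=p,W=W)
q,_,W2=cloud("side"); np.savez("side2.npz",p=q,W=W2)
cv2.imwrite("pics/d.png",np.hstack([cv2.resize(p[95:260,235:385],(400,440)),cv2.resize(q[150:300,180:316],(400,440))]))
E
```

```text
[398.38592957 -92.3924363  395.25865435] [ 1.35635553e+00  6.03895382e-04 -1.32489700e-01]
```

View pics/d.png

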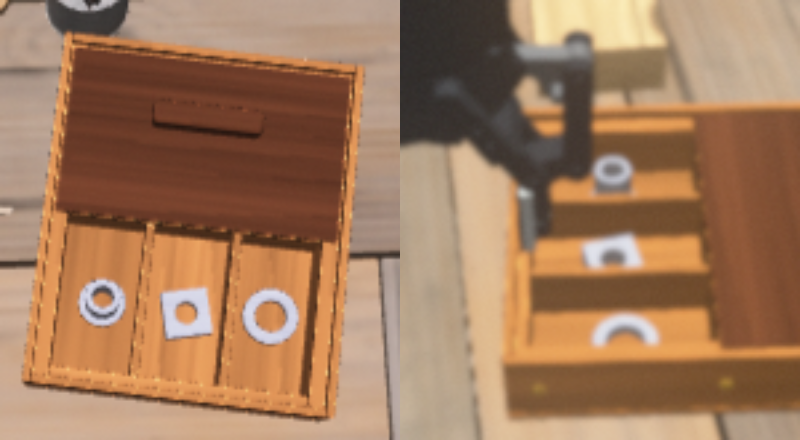

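The top view (left) shows the cover near the far end and the bush in the left pocket at crop (102,300), i.e. pixel (273,207).

```bash
python3 - <<'E'
from h import *
def mk(n):
    c=r.get_calibration(n);return c["K"],cv2.Rodrigues(c["rvec"])[0],c["tvec"]
def plane(n,uv,z):
    K,R,t=mk(n);d=np.c_[uv,np.ones(len(uv))]@np.linalg.inv(K).T@R;o=-R.T@t
    return (o+d*((z-o[2])/d[:,2])[:,None])[:,:2].astype(np.float32)
p=np.load("top2.npz")["p"];W=np.load("top2.npz")["W"];Z=W[...,2]
h=cv2.cvtColor(p,cv2.COLOR_BGR2HSV)
m=np.zeros(p.shape[:2],np.uint8);m[190:225,255:290]=1
g=m&(h[...,1]<70)
cs=max(cv2.findContours(g,0,1)[0],key=cv2.contourArea)[:,0,:]
print("outline z12",cv2.minEnclosingCircle(plane("top",cs,12)),"z42",cv2.minEnclosingCircle(plane("top",cs,42)))
t=m&(Z>30); P=W[t>0]; print("top pts",t.sum(),np.median(P,0),P.min(0),P.max(0))
b=np.zeros_like(m);b[95:200,240:385]=1
hm=cv2.morphologyEx(b&(Z>68).astype(np.uint8),2,np.ones((3,3),np.uint8))
c2=max(cv2.findContours(hm,0,1)[0],key=cv2.contourArea)[:,0,:]
print("handle",cv2.minAreaRect(plane("top",c2,74)))
q=np.load("side2.npz")["p"];h=cv2.cvtColor(q,cv2.COLOR_BGR2HSV)
m=np.zeros(p.shape[:2],np.uint8);m[198:222,240:268]=1
g=m&(h[...,1]<90)&(h[...,2]>150)
cs=max(cv2.findContours(g,0,1)[0],key=cv2.contourArea)[:,0,:]
P=plane("side",cs,42);print("side top",g.sum(),P.min(0),P.max(0))
E
```

```text
outline z12 ((512.1260375976562, 126.1168212890625), 17.623271942138672) z42 ((508.0196838378906, 126.87892150878906), 17.060829162597656)
top pts 275 [512.03464325 122.1456362   42.88101147] [383.47326913  94.4468971   30.51686412] [543.13106171 161.75396473 951.88230213]
handle ((635.1826171875, 48.01154708862305), (79.04736328125, 18.18535804748535), 81.7910385131836)
side top 97 [496.9471 111.1833] [525.02045 138.57642]
```

Request:
apply_moves:
  targets:
    - [22, 43, 0, 0, 0, 0, 50]
    - [44, 86, 0, 0, 0, 0, 50]
    - [66, 129, -5, 0, 0, 0, 50]
    - [88, 172, -15, 0, 0, 0, 50]
    - [108, 214, -30, 0, 0, 0, 50]
  newtons: 40

```text
time: 5.3
tool_pos: [508.1, 127.1, 365.5]
orientation: [0.001, 0.756, 0.655, 0.001]
contact_force: [0.9, -0.5, -0.0]
grip_width: 50.1
grasp_force: 0.0
```

Request:
apply_moves:
  targets:
    - [5, 4, -40, 0, 0, 0, 50]
    - [5, 4, -80, 0, 0, 0, 50]
    - [5, 4, -110, 0, 0, 0, 50]
    - [5, 4, -130, 0, 0, 0, 50]
    - [5, 4, -130, 0, 0, 0, 50]

```text
time: 5.8
tool_pos: [511.0, 128.7, 232.3]
orientation: [-0.002, 0.755, 0.655, -0.002]
contact_force: [0.0, -0.4, -0.4]
grip_width: 49.9
grasp_force: 0.0
```

```bash
python3 - <<'E'
from h import *
s=r.sense();print(s["tool_pos"],s["contact_force"],s["orientation"],s["grip_width"])
p,_=r.grab_frame("top");q,_=r.grab_frame("side");w,_=r.grab_frame("wrist")
cv2.imwrite("pics/e.png",np.hstack([cv2.resize(w,(520,390)),cv2.resize(q[150:260,190:270],(280,390))]))
E
```

```text
[511.04685967 128.69529038 232.26261249] [ 0.0356461  -0.42418023 -0.41183417] [-0.00157443  0.75529766  0.65537751 -0.00180981] 49.93033286549313
```

View pics/e.png

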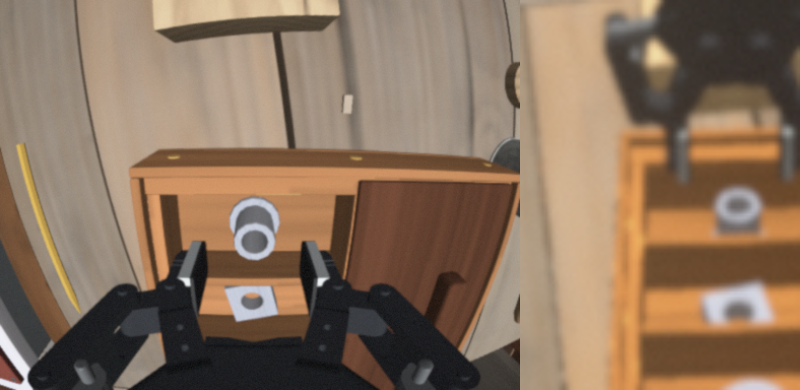

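The bush (254,240) lies midway between the finger pads (190 and 315) in the wrist view, so I'm lowering and gripping.

Request:
apply_moves:
  targets:
    - [0, -2, -20, 0, 0, 0, 50]
    - [0, -2, -36, 0, 0, 0, 50]
    - [0, -2, -46, 0, 0, 0, 50]
    - [0, -2, -46, 0, 0, 0, 50]
    - [0, -2, -46, 0, 0, 0, 20]

```text
time: 6.45
tool_pos: [512.6, 126.6, 189.1]
orientation: [-0.0, 0.756, 0.655, 0.0]
contact_force: [0.5, 0.5, 1.1]
grip_width: 36.9
grasp_force: 0.0
```

Request:
apply_moves:
  targets:
    - [0, 0, 0, 0, 0, 0, 20]
    - [0, 0, 0, 0, 0, 0, 20]
    - [0, 0, 0, 0, 0, 0, 20]
    - [0, 0, 0, 0, 0, 0, 20]
    - [0, 0, 0, 0, 0, 0, 20]

```text
time: 6.95
tool_pos: [512.8, 126.6, 189.5]
orientation: [0.0, 0.756, 0.655, 0.0]
contact_force: [-2.1, 0.1, 5.2]
grip_width: 25.3
grasp_force: 39.4
```

Request:
apply_moves:
  targets:
    - [0, 0, 12, 0, 0, 0, 20]
    - [0, 0, 35, 0, 0, 0, 20]
    - [0, 0, 65, 0, 0, 0, 20]
    - [0, 0, 90, 0, 0, 0, 20]
    - [0, 0, 90, 0, 0, 0, 20]

```text
time: 7.45
tool_pos: [513.6, 127.0, 282.8]
orientation: [0.002, 0.756, 0.655, 0.002]
contact_force: [0.6, 0.0, -1.8]
grip_width: 25.5
grasp_force: 39.5
```

Request:
apply_moves:
  targets:
    - [3, 35, 0, 0, 0, 0, 20]
    - [6, 75, 0, 0, 0, 0, 20]
    - [10, 115, 0, 0, 0, 0, 20]
    - [14, 155, 0, 0, 0, 0, 20]
    - [16, 190, 0, 0, 0, 0, 20]

```text
time: 7.95
tool_pos: [528.3, 318.0, 278.3]
orientation: [-0.0, 0.756, 0.655, -0.0]
contact_force: [0.0, 0.8, -0.5]
grip_width: 25.0
grasp_force: 39.5
```

Request:
apply_moves:
  targets:
    - [2, 18, 0, 0, 0, 0, 20]
    - [2, 24, 0, 0, 0, 0, 20]
    - [2, 24, -20, 0, 0, 0, 20]
    - [2, 24, -35, 0, 0, 0, 20]
    - [2, 24, -35, 0, 0, 0, 20]

```text
time: 8.45
tool_pos: [530.1, 338.4, 241.0]
orientation: [-0.0, 0.756, 0.655, -0.002]
contact_force: [-0.6, -0.1, -1.3]
grip_width: 25.3
grasp_force: 39.5
```

```bash
python3 - <<'E'
from h import *
s=r.sense();print(s["tool_pos"],s["contact_force"],s["orientation"],s["grip_width"],s["grasp_force"])
q,_=r.grab_frame("side");w,_=r.grab_frame("wrist")
cv2.imwrite("pics/f.png",np.hstack([cv2.resize(w,(450,390)),cv2.resize(q[90:220,190:300],(330,390))]))
E
```

```text
[530.1000476  338.39546832 240.97315981] [-0.63539783 -0.13467764 -1.32852287] [-4.26071715e-05  7.56037384e-01  6.54524145e-01 -2.36991990e-03] 25.26713509218309 39.49946050532162
```

View pics/f.png

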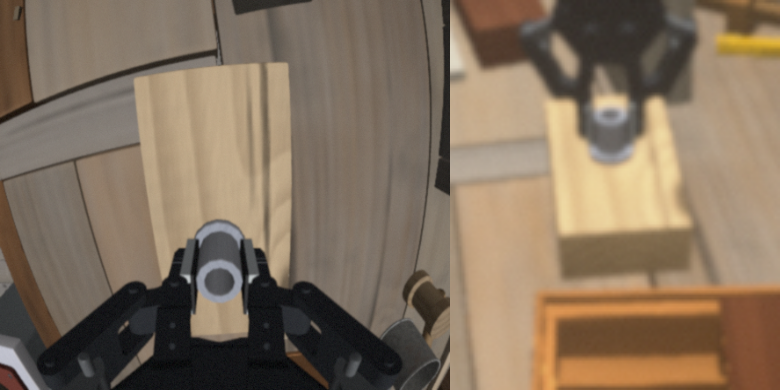

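The bush is held upright between the pads (220,275 wrist view), above the middle of the oak block. I'm lowering slowly about 12 mm and watching the force.

Request:
apply_moves:
  targets:
    - [0, 0, -3, 0, 0, 0, 20]
    - [0, 0, -6, 0, 0, 0, 20]
    - [0, 0, -9, 0, 0, 0, 20]
    - [0, 0, -10, 0, 0, 0, 20]
    - [0, 0, -10, 0, 0, 0, 20]

```text
time: 9.05
tool_pos: [530.5, 340.2, 233.6]
orientation: [-0.0, 0.756, 0.655, -0.0]
contact_force: [0.5, -0.2, -0.8]
grip_width: 25.2
grasp_force: 39.5
```

Request:
apply_moves:
  targets:
    - [0, 0, -2, 0, 0, 0, 20]
    - [0, 0, -2, 0, 0, 0, 20]
    - [0, 0, -4, 0, 0, 0, 20]
    - [0, 0, -4, 0, 0, 0, 20]

```text
time: 9.45
tool_pos: [530.4, 340.2, 229.4]
orientation: [-0.0, 0.756, 0.655, -0.0]
contact_force: [-0.5, 0.3, -1.5]
grip_width: 25.1
grasp_force: 39.5
```

Request:
apply_moves:
  targets:
    - [0, 0, -1, 0, 0, 0, 20]
    - [0, 0, -1, 0, 0, 0, 20]
    - [0, 0, -2, 0, 0, 0, 20]
    - [0, 0, -2, 0, 0, 0, 20]

```text
time: 9.85
tool_pos: [530.4, 340.5, 229.1]
orientation: [0.0, 0.756, 0.655, 0.0]
contact_force: [-4.8, -4.8, 12.6]
grip_width: 25.5
grasp_force: 40.7
```

Contact (12.6 N up). Release and retreat.

Request:
apply_moves:
  targets:
    - [0, 0, 1, 0, 0, 0, 20]
    - [0, 0, 1, 0, 0, 0, 35]
    - [0, 0, 1, 0, 0, 0, 50]
    - [0, 0, 1, 0, 0, 0, 50]
    - [0, 0, 1, 0, 0, 0, 50]

```text
time: 10.35
tool_pos: [530.5, 340.3, 228.5]
orientation: [-0.0, 0.756, 0.655, -0.0]
contact_force: [0.3, 0.2, -0.3]
grip_width: 50.0
grasp_force: 0.0
```

Request:
apply_moves:
  targets:
    - [0, 0, 10, 0, 0, 0, 50]
    - [0, 0, 40, 0, 0, 0, 50]
    - [0, 0, 80, 0, 0, 0, 50]
    - [0, 0, 120, 0, 0, 0, 50]
    - [0, 0, 150, 0, 0, 0, 50]

```text
time: 10.85
tool_pos: [530.3, 340.7, 382.3]
orientation: [0.0, 0.756, 0.655, 0.001]
contact_force: [0.8, -0.3, 0.7]
grip_width: 50.1
grasp_force: 0.0
```

Request:
apply_moves:
  targets:
    - [8, -45, 0, 0, 0, 0, 0]
    - [16, -90, 0, 0, 0, 0, 0]
    - [24, -135, 0, 0, 0, 0, 0]
    - [33, -180, 0, 0, 0, 0, 0]
    - [40, -225, 0, 0, 0, 0, 0]
  newtons: 60

```text
time: 11.35
tool_pos: [570.5, 113.5, 379.6]
orientation: [0.0, 0.756, 0.655, 0.0]
contact_force: [0.4, 1.0, 0.2]
grip_width: -0.2
grasp_force: 0.0
```

Finally, a small nudge to bring the cover fully to its stop.

Request:
apply_moves:
  targets:
    - [15, -30, -30, 0, 0, 0, 0]
    - [25, -60, -65, 0, 0, 0, 0]
    - [28, -60, -105, 0, 0, 0, 0]
    - [28, -60, -143, 0, 0, 0, 0]
    - [28, -60, -143, 0, 0, 0, 0]

```text
time: 11.85
tool_pos: [596.6, 54.5, 231.5]
orientation: [-0.003, 0.756, 0.655, -0.003]
contact_force: [-0.3, -0.2, 0.5]
grip_width: -0.0
grasp_force: 0.0
```

Request:
apply_moves:
  targets:
    - [8, -1, 0, 0, 0, 0, 0]
    - [14, -2, 0, 0, 0, 0, 0]
    - [17, -2, 0, 0, 0, 0, 0]
    - [20, -3, 0, 0, 0, 0, 0]
    - [20, -3, 0, 0, 0, 0, 0]

```text
time: 12.35
tool_pos: [619.3, 52.8, 237.6]
orientation: [0.001, 0.756, 0.655, 0.001]
contact_force: [-0.7, 0.6, 2.4]
grip_width: 0.3
grasp_force: 0.9
```

Request:
apply_moves:
  targets:
    - [-15, 2, 0, 0, 0, 0, 0]
    - [-30, 0, 40, 0, 0, 0, 0]
    - [-60, -30, 85, 0, 0, 0, 0]
    - [-90, -70, 110, 0, 0, 0, 0]
    - [-120, -110, 130, 0, 0, 0, 0]

```text
time: 12.85
tool_pos: [509.5, -42.4, 359.9]
orientation: [0.001, 0.755, 0.656, 0.001]
contact_force: [0.1, -1.1, 1.0]
grip_width: -0.3
grasp_force: 0.0
```

Request:
apply_moves:
  targets:
    - [-20, -40, 0, 0, 0, 0, 0]
    - [-40, -80, 0, 0, 0, 0, 0]
    - [-50, -120, 0, 0, 0, 0, 0]
    - [-50, -120, 0, 0, 0, 0, 0]

```text
time: 13.25
tool_pos: [458.1, -168.1, 358.2]
orientation: [0.001, 0.758, 0.652, -0.001]
contact_force: [0.6, 0.4, 0.4]
grip_width: -0.0
grasp_force: 0.0
```

```bash
python3 - <<'E'
from h import *
s=r.sense();print(s["tool_pos"],s["contact_force"])
p,d,W=cloud("top");q,_=r.grab_frame("side")
cv2.imwrite("pics/g.png",np.hstack([cv2.resize(p[90:260,90:390],(500,290)),cv2.resize(q[90:240,170:320],(290,290))]))
for n,(a,b,c,e) in dict(handle=(95,200,240,385)).items():
    P=W[a:b,c:e].reshape(-1,3);P=P[(P[:,2]>68)&(P[:,2]<80)];print(n,np.median(P,0))
P=W[170:225,110:210].reshape(-1,3);P=P[(P[:,2]>72)&(P[:,2]<90)];print("bush top",len(P),np.median(P,0))
m=W[165:235,100:220,2];k=(m>38)&(m<52);print("block",cv2.minAreaRect(W[165:235,100:220][k][:,:2].astype(np.float32)))
E
```

```text
[ 458.14283079 -168.11726456  358.19522812] [0.59352285 0.43684028 0.37133544]
handle [639.86457227  50.97172491  72.88952502]
bush top 114 [528.68397527 339.19825623  80.79344486]
block ((531.4083862304688, 345.4573669433594), (185.63026428222656, 100.52281188964844), 86.36675262451172)
```

View pics/g.png

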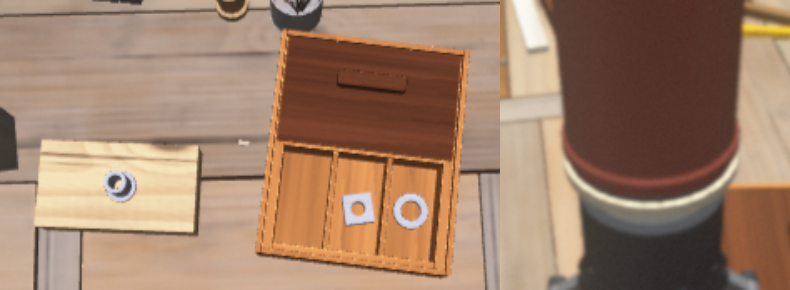

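The bush stands upright mid-block at (120,185), the cover is at the end stop, and the pockets are open. Handing in.

```bash
python3 -c "
from bench import r
print(r.hand_in())"
```

```text
the job is handed in; nothing more can be done
None
```

The cover is slid back to about its end stop with the pockets open, the bush stands upright near the middle of the oak block, and the job is handed in; hand-in returned no verdict.

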